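# Start and run in the filler plug of a wax trap

### The job

Take the brass plug from its blue rest and stand it in the neck of the wax trap with its handle in line with the two red marks. Back it off anticlockwise until you feel it drop into the start of the thread, then run it in clockwise until its flange is fully home on the neck, and let go. Do not force it in either direction or press hard, and do not disturb the other things on the bench.

Things in the scene. Friction and masses are not known exactly. Their poses are not given: they have to be found in the camera images.
- trap: Wax trap, fixed to the bench: grey round pot 86 mm across, 46 mm high, on an aluminium plate 110 x 110 x 8 mm; on top a steel neck 56 mm across, its rim 85 mm above the bench. Origin: centre of the plate's underside, on the neck's axis; z up. Red marks on the neck's outside and the pot's shoulder lie at its +x and -x; a brass hose stub, 64 mm from the axis, points to +x.
- neck_rim (a point): Centre of the neck's rim, 85 mm above the trap's origin, axes as the trap's. Below it a conical mouth 4 mm deep, then a bore of 37 mm; from 8 mm down a two-start right-hand thread round a 25 mm hole. With the handle in line with the marks, the plug's lugs stand on the thread's crest, the flange 7 to 11 mm above the rim.
- neck_thread (a point): On the neck's axis, 8 mm below the rim, axes as the trap's. Where the thread starts lie is unknown: they come up after backing off 0.4 to 1.2 rad anticlockwise (from above) from the marks. Each is open over only about 0.25 rad; past it is a solid stop. Turning clockwise on the crest also ends at a solid stop, the thread's blunt end.
- plug_rest: Blue plastic ring, fixed, 60 mm across, 12.5 mm high, with a 25.6 mm hole through it in which the plug's pilot stands, its foot on the bench. Origin: centre of the underside.
- plug: Brass plug with black bar handle, loose, 0.13 to 0.21 kg, upright. Origin: centre of its foot; z up its axis, x along the handle. From the foot up: pilot of 23 mm, its foot tapered; at 14 to 18 mm two lugs 7 mm wide at +x and -x, reaching 17 mm from the axis; at 34 to 39 mm a flange 51 mm across; at 39 to 69 mm the handle, 40 mm long, 14 mm thick (y). A half turn changes nothing.
- plug_flange (a point): Centre of the flange's underside, 34 mm above the foot; its height above neck_rim is 7 to 11 mm on the crest at first, rising with the thread to 11 to 12 mm, about 5 mm once dropped into a start, 0 when home. Home lies 1.1 to 1.5 rad clockwise of the drop; 0.2 rad on it jams tight. The plug drops, and runs down as it is turned, by its own weight if the fingers only straddle its handle.
- plug_end (a point): On the handle, 18 mm from the plug's axis along its +x, 54 mm above the foot. Grip or straddle the handle across its 14 mm thickness, fingertips just above the flange.
- jar_4: Bystander: specimen jar with a yellow lid, 65 mm across, 75 mm high, loose. Origin: centre of the underside.
- marker_1: Bystander: black marker pen, 135 mm long, lying loose.
- scraper: Bystander: scraper with a wooden handle, 150 mm long, lying loose.
- tape_roll: Bystander: roll of masking tape, 63 mm across, 19 mm high, loose.

How it is judged:
By the outcome, as a careful person would: the job done as asked, in the order asked, and still so for the second after the job is handed in, with the robot touching nothing.
It also fails if it takes over 67 s, if anything falls off the work surface, if the arm or the gripper's body presses on something with over 40 N, if the wrist force passes 120 N, or if a joint passes its speed limit or range.

### The arm

A 7-joint arm with a two-finger parallel gripper is mounted at the origin on a cart in front of the work surface, level with it; the furniture and walls round the work are solid. World frame = base frame: x ahead of the robot, y to its left, z up, the work surface at z = 0. Lengths are in m, angles in rad, forces in N, time in s.
With the tool pointing down it reaches from about 0.4 to 0.925 m from the base axis. Payload 5.6 kg.
Tool frame: the origin (TCP) lies on the centre line of the jaws, within the pads' length; the fingertips stand 25 mm ahead of it and the grasp point (between the pads) lies 6 mm ahead of it (r.tcp_to_tips is the distance from the TCP to the fingertips, in m); z points along the fingers, y is the line along which they close (so a half turn about z gives the same grasp; the last joint's range is limited). The gripper opens to 85 mm and grips with 20 to 120 N. Pads are 22 mm wide; open, the fingers measure 114 mm over their backs; the gripper's body (76 mm by 85 mm) begins 54 mm behind the grasp point. The pads swing forward as they close: fully open they stand 13 mm farther back than shut.
Start: joints at [-1.369, 0.468, -0.012, 1.603, 0.006, 1.071, -0.056], TCP at [0.158, 0.631, 0.256] pointing down, gripper open.
Joint ranges: [-2.53, 2.53], [-0.31, 2.02], [-1.57, 1.55], [0.28, 2.44], [-1.29, 4.43], [0.15, 1.84], [-2.92, 2.92]. Speed limits (rad/s): [2.57, 2.57, 3.14, 3.14, 3.14, 3.14, 3.14].

### API

Orientations are given as a unit quaternion [x, y, z, w].
In Python, from station import r, camrig, telemetry, ticket gives the robot as it stands (r), with the cameras (camrig), the readings (telemetry) and the job (ticket).
- The arm moves only by the shell command python3 drive.py 'ROWS' [FORCE]. ROWS is rows parted by semicolons, their numbers by spaces, 1 to 10 of them, each of 7 numbers: dx, dy, dz in m, then a rotation vector rx, ry, rz in rad, then the finger opening in m; each row is the pose to reach, as a shift and turn from the pose commanded when the command began, along the tool's axes at that moment; what a row does not reach only later rows make up. A row lasts 1/8 s, in which the tool goes at most 0.0625 m and 0.188 rad, less where a joint would pass 70% of its speed; a pose out of reach is approached as far as the arm can. The fingers move at their own pace and stop on an object; FORCE is the grip in N (left out, the last holds). Time passes only in rows, so rows that do not move let the fingers close. It prints the time, the measured TCP pose, the force, the opening and the grip force at its end.
- telemetry.observe(): the state, without advancing time (a new reading comes with each control period).
- camrig.camera(name): name is "side" or "top"; returns the picture (480x640x3 uint8, red, green, blue); there is no depth.
- camrig.get_calibration(name): a dict with "fx", "fy", "cx", "cy" (pixels), "cam_to_world" (4x4, takes a point from camera to world coordinates). Camera axes: x right, y up, looking along -z (the intrinsics and any distortion apply to the point x, -y, -z); pixel columns grow to the right and rows downward; lengths in m; the calibration is good to about 2 mm. A picture is of the moment at which its call begins. get_calibration takes no time and is no camera call.
- ticket.sign_off(): hands the job in; it is judged then, once.
The state is a dict: "time_s": time; "joints": joint angles; "qd": joint speeds; "joint_torque": joint torques, N m; "tool_pos": TCP position; "tcp_rot": TCP orientation; "force": force on the tool from outside, world axes, zero at the start; "moment": the same for the moment, N m; "gripper_width": finger opening in m; "finger_force": force on a finger pad.
Only numpy, scipy, OpenCV 4.12 (cv2) and the standard library are available. Lean on these libraries where they do the work, as an engineer would, in place of code of your own. Each camera call takes 0.05 s, during which the arm holds its last target. There are 200 camera calls.

## Working session

There is one attempt and no reset: what is moved stays moved. The work goes in short steps, Python scripts to look and compute and a shell command to move; the robot and the scene stay as the last step left them, time stands still between calls to the robot, and variables do not carry over. Pictures are saved under pics/ and viewed, at most 10 in all, crops included, and the job is handed in when it is done.

```bash
ls; mkdir -p pics
python3 - <<'E'
from station import r, camrig, telemetry, ticket
import cv2
for n in("top","side"):
    im=camrig.camera(n); cv2.imwrite(f"pics/{n}0.png",im[:,:,::-1]); c=camrig.get_calibration(n); print(n,c)
print(telemetry.observe())
E
```

```text
drive.py
pics
station.py
top {'fx': 471.2345525283019, 'fy': 471.2345525283019, 'cx': 316.33619015107087, 'cy': 243.66785795696714, 'cam_to_world': array([[ 0.02869353,  0.97621838, -0.21488217,  0.32483667],
       [-0.99958575,  0.02850428, -0.00398003, -0.08393367],
       [ 0.00223969,  0.21490736,  0.97663187,  1.16744611],
       [ 0.        ,  0.        ,  0.        ,  1.        ]])}
side {'fx': 520.4739093255799, 'fy': 520.4739093255799, 'cx': 318.15720584298003, 'cy': 235.2506872412232, 'cam_to_world': array([[-0.89731573,  0.29137549, -0.33154911,  0.19203503],
       [-0.44133243, -0.58021723,  0.68452439,  0.65286458],
       [ 0.00708313,  0.76055788,  0.6492315 ,  0.79775939],
       [ 0.        ,  0.        ,  0.        ,  1.        ]])}
{'time_s': 0.1, 'joints': array([-1.36900759,  0.46831843, -0.01159311,  1.60353473,  0.00596077,
        1.07138233, -0.05629245]), 'qd': array([ 0.00067064, -0.00272485,  0.00040884, -0.00092394,  0.00248636,
       -0.00098318, -0.00050468]), 'joint_torque': array([ 1.01131362e-03, -5.33516943e+01,  2.13900232e-02, -2.51965266e+01,
        1.14357274e-02,  4.37036098e-03,  2.34161780e-05]), 'tool_pos': array([0.15747395, 0.63016223, 0.25541318]), 'tcp_rot': array([ 1.22130843e-01,  9.92513683e-01, -8.02221201e-04, -5.55150700e-05]), 'force': array([-0.53694257, -1.16956021, -0.65724986]), 'moment': array([ 0.0152294 , -0.01650045, -0.01180024]), 'finger_force': 0.0, 'gripper_width': 0.08558890241851555}
```

View pics/top0.png

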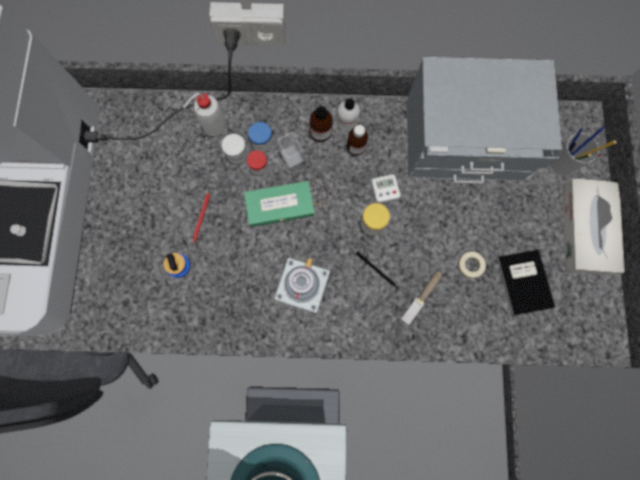

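View pics/side0.png

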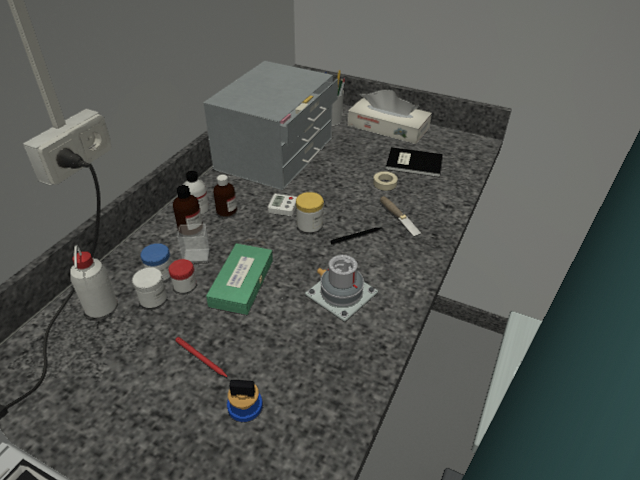

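The top view shows the plug in its rest at about (175,264), and the trap at (302,283) with its stub at (309,262). In the side view the plug is at (243,397) and the neck at (343,267). I'll look closer and measure.

```bash
cat > h.py <<'E'
import numpy as np,cv2
from station import r, camrig, telemetry, ticket
def ray(n,u,v):
    c=camrig.get_calibration(n);T=c["cam_to_world"]
    d=T[:3,:3]@np.array([(u-c["cx"])/c["fx"],-(v-c["cy"])/c["fy"],-1.]);return T[:3,3],d
def plane(n,u,v,z):
    o,d=ray(n,u,v);return o+d*(z-o[2])/d[2]
def proj(n,p):
    c=camrig.get_calibration(n);T=c["cam_to_world"];q=T[:3,:3].T@(np.asarray(p)-T[:3,3])
    return np.array([c["cx"]+c["fx"]*q[0]/-q[2],c["cy"]-c["fy"]*q[1]/-q[2]])
def hsv(im):return cv2.cvtColor(im,cv2.COLOR_RGB2HSV)
E
python3 - <<'E'
from h import *
t=cv2.imread("pics/top0.png");s=cv2.imread("pics/side0.png")
def crop(im,u,v,h=33,k=6): return cv2.resize(im[v-h:v+h,u-h:u+h],None,fx=k,fy=k,interpolation=cv2.INTER_CUBIC)
a=np.vstack([np.hstack([crop(t,175,264,24,6),crop(t,302,283,36,4)]),np.hstack([crop(s,243,397,36,4),crop(s,343,280,36,4)])])
cv2.imwrite("pics/c0.png",a);print(a.shape)
for n,im,box in(("top",t,(145,240,205,290)),("side",s,(215,370,275,425))):
    H=cv2.cvtColor(im,cv2.COLOR_BGR2HSV);x0,y0,x1,y1=box
    sub=H[y0:y1,x0:x1]
    for nm,m in(("blue",(sub[...,0]>105)&(sub[...,0]<130)&(sub[...,1]>150)),("black",sub[...,2]<30),("brass",(sub[...,0]>8)&(sub[...,0]<25)&(sub[...,1]>110)&(sub[...,2]>80))):
        k=cv2.connectedComponentsWithStats(m.astype(np.uint8));i=1+np.argmax(k[2][1:,4]);
        pts=np.argwhere(k[1]==i)[:,::-1].astype(np.float32)
        print(n,nm,k[2][i]+np.array([x0,y0,0,0,0]),k[3][i]+[x0,y0],cv2.minAreaRect(pts))
E
```

```text
(576, 576, 3)
top blue [174 257  16  20  88] [184.07954545 268.79545455] ((38.1202278137207, 28.712360382080078), (9.006863594055176, 21.948305130004883), 31.429563522338867)
top black [172 257   1   1   1] [172. 257.] ((27.0, 17.0), (0.0, 0.0), 0.0)
top brass [164 253  20  20 216] [174.30092593 263.60648148] ((28.500003814697266, 23.5), (18.384775161743164, 18.384775161743164), 45.0)
side blue [227 394  35  28 446] [245.2735426  411.16816143] ((30.594058990478516, 39.059410095214844), (23.47351837158203, 34.927085876464844), 77.27564239501953)
side black [230 380  25  16 340] [241.74411765 387.21470588] ((26.922414779663086, 17.318965911865234), (24.545806884765625, 14.621784210205078), 3.3664605617523193)
side brass [228 385  31  24 339] [242.75516224 399.38643068] ((28.557695388793945, 27.788461685180664), (20.984426498413086, 30.594118118286133), 78.69007110595703)
```

View pics/c0.png

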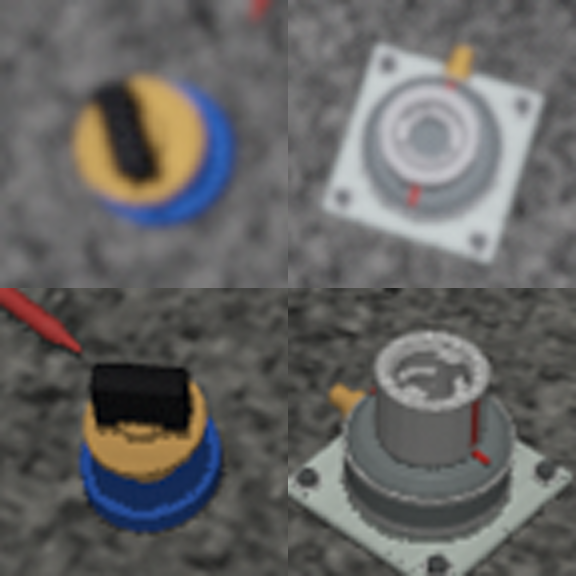

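The crops give clear views. The handle runs diagonally on the brass flange, and the trap plate is tilted with its stub up and slightly right. The thread shows in the side view. Next I'll measure on the known-height planes.

```bash
cat > m.py <<'E'
from h import *
def big(m,x0,y0):
    k=cv2.connectedComponentsWithStats(m.astype(np.uint8));i=1+np.argmax(k[2][1:,4])
    return np.argwhere(k[1]==i)[:,::-1]+[x0,y0]
def rect(n,P,z):
    hull=cv2.convexHull(P.astype(np.int32))[:,0].astype(float)
    W=np.array([plane(n,u,v,z)[:2] for u,v in hull]);q=cv2.minAreaRect((W*1000).astype(np.float32));return q
if __name__=="__main__":
    K=4
    for n,pb,tb in(("top",(150,240,200,290),(266,247,338,319)),("side",(215,370,275,425),(297,230,387,325))):
        im=cv2.imread(f"pics/{n}0.png");U=cv2.resize(im,None,fx=K,fy=K,interpolation=cv2.INTER_CUBIC);H=cv2.cvtColor(U,cv2.COLOR_BGR2HSV)
        f=lambda P:(P+.5)/K-.5
        def sub(b):
            b=[K*x for x in b];return H[b[1]:b[3],b[0]:b[2]],b
        S,b=sub(pb)
        print(n,"handle px",np.mean(f(big((S[...,2]<70)&(S[...,1]<140) if n=="top" else S[...,2]<35,*b[:2])),0),"rect@69",rect(n,f(big((S[...,2]<70)&(S[...,1]<140) if n=="top" else S[...,2]<35,*b[:2])),.069))
        br=f(big((S[...,0]>5)&(S[...,0]<30)&(S[...,1]>90)&(S[...,2]>70),*b[:2]));h=cv2.convexHull(br.astype(np.float32))[:,0]
        W=np.array([plane(n,u,v,.039)[:2]*1000 for u,v in h],np.float32);print(" flange",cv2.minEnclosingCircle(W))
        bl=f(big((S[...,0]>100)&(S[...,0]<130)&(S[...,1]>120),*b[:2]));h=cv2.convexHull(bl.astype(np.float32))[:,0]
        W=np.array([plane(n,u,v,.0125)[:2]*1000 for u,v in h],np.float32);print(" ring",cv2.minEnclosingCircle(W))
        S,b=sub(tb)
        pl=f(big((S[...,2]>150)&(S[...,0]>40)&(S[...,1]<40),*b[:2]));print(" plate",len(pl),rect(n,pl,.008))
        red=((S[...,0]<8)|(S[...,0]>170))&(S[...,1]>90)
        k=cv2.connectedComponentsWithStats(red.astype(np.uint8))
        for i in range(1,k[0]):
            if k[2][i][4]>20: print(" red",f(k[3][i]+b[:2]),k[2][i][4])
        o=f(big((S[...,0]>10)&(S[...,0]<25)&(S[...,1]>110),*b[:2]));print(" stub",o.mean(0))
E
python3 m.py
```

```text
top handle px [171.48522305 261.33001859] rect@69 ((514.2953491210938, 262.6083679199219), (42.847171783447266, 14.466800689697266), 24.69478988647461)
 flange ((515.4302978515625, 265.918212890625), 25.85089874267578)
 ring ((512.4353637695312, 259.5541076660156), 29.151954650878906)
 plate 15586 ((476.88336181640625, -44.95994567871094), (112.96763610839844, 112.70195770263672), 74.22230529785156)
 red [297.06586022 295.25134409] 93
 stub [308.62925791 262.06417275]
side handle px [241.73609609 387.28472598] rect@69 ((509.3827209472656, 276.323486328125), (43.71421432495117, 28.536466598510742), 22.42156219482422)
 flange ((511.8736267089844, 271.8162536621094), 26.55626678466797)
 ring ((510.562255859375, 273.35028076171875), 31.565004348754883)
 plate 7765 ((474.90533447265625, -40.47223663330078), (109.63925170898438, 108.66606903076172), 73.7490463256836)
 red [327.875 269.25 ] 26
 red [353.2027972  277.11625874] 286
 red [354.72531847 285.79856688] 157
 stub [320.52755732 270.94995591]
```

Run:
```python
from h import *
b=[plane("side",*p,.069) for p in((230.2,380.2),(253.7,381.2))];f=[plane("side",*p,.039) for p in((230.2,394.5),(253.7,396.5))]
b,f=np.array(b),np.array(f);print("handle c",(b.mean(0)+f.mean(0))/2*1000,[np.degrees(np.arctan2(*(e[0]-e[1])[1::-1])) for e in(b,f)],np.linalg.norm(b[0]-b[1]),(b.mean(0)-f.mean(0))*1000)
for n in("top","side"):
    print(n,"flange c (515,266)->",proj(n,(.514,.268,.039)))
    im=cv2.imread(f"pics/{n}0.png");x0,y0=(281,262) if n=="top" else (320,245)
    for z,p in((.085,(301.5,280.25) if n=="top" else (343,264.5)),): print("rim",plane(n,*p,z)*1000)
# overlay check
L=[]
for n in("top","side"):
    im=cv2.imread(f"pics/{n}0.png");K=8;U=cv2.resize(im,None,fx=K,fy=K,interpolation=cv2.INTER_CUBIC)
    def circ(c,z,R,col):
        P=np.array([proj(n,(c[0]+R*np.cos(a),c[1]+R*np.sin(a),z)) for a in np.linspace(0,6.283,60)]);cv2.polylines(U,[((P+.5)*K).astype(int)],True,col,1)
    circ((.514,.268),.039,.0255,(0,255,0));circ((.476,-.043),.085,.028,(0,255,0));circ((.476,-.043),.046,.043,(255,255,0))
    a=np.radians(24);u=np.array([np.cos(a),np.sin(a)])*.02;v=np.array([-np.sin(a),np.cos(a)])*.007
    P=np.array([proj(n,(*(np.array([.514,.268])+s*u+t*v),.069)) for s,t in((1,1),(1,-1),(-1,-1),(-1,1))]);cv2.polylines(U,[((P+.5)*K).astype(int)],True,(255,0,255),1)
    for p in((.514,.268,.04),(.476,-.043,.085)):
        q=(proj(n,p)*K).astype(int)-(0,20 if p[2]<.05 and n=="side" else 0);L.append(U[q[1]-150:q[1]+150,q[0]-190:q[0]+190])
cv2.imwrite("pics/ov0.png",np.vstack([np.hstack(L[:2]),np.hstack(L[2:])]))
print(r.tcp_to_tips)
```

```text
handle c [513.26433671 270.27330761  54.        ] [np.float64(23.647071341660084), np.float64(20.99409544472365)] 0.03833854199901732 [ 2.03157652 -8.08687505 30.        ]
top flange c (515,266)-> [172.63874121 263.36159393]
rim [475.42081205 -47.71594013  85.        ]
side flange c (515,266)-> [243.09965196 392.06884434]
rim [472.69790441 -40.67322968  85.        ]
0.025
```

View pics/ov0.png

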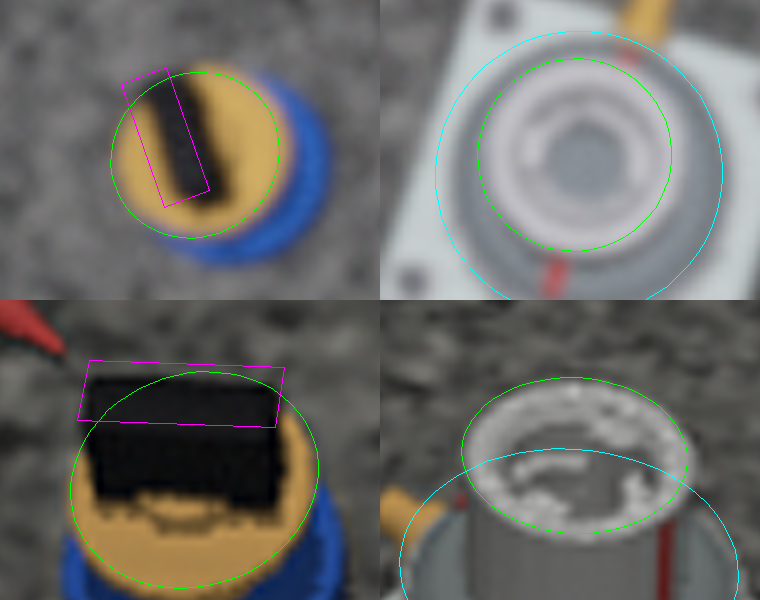

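The overlays are within a few mm. The two cameras disagree by about 5 mm in y in the same way for plug and trap, so I'll use the mean. Moving above the plug.

```bash
cat > g.py <<'E'
import sys
from h import *
from scipy.spatial.transform import Rotation as R
# tgt x y z(mm) and handle/jaw yaw (deg, direction of tool y) -> shift in tool axes
x,y,z,a=map(float,sys.argv[1:5]);s=telemetry.observe();M=R.from_quat(s["tcp_rot"]).as_matrix()
yaw=np.degrees(np.arctan2(M[1,1],M[0,1]));da=(a-yaw+180)%360-180
print("d",(M.T@(np.array([x,y,z])/1000-s["tool_pos"])).round(4),"rz",round(-np.radians(da),3),"yaw",yaw.round(2),"pos",(s["tool_pos"]*1000).round(1),"tilt",M[:,2].round(3),"F",s["force"].round(1),"M",s["moment"].round(2),"j7",s["joints"][6].round(2),"t",s["time_s"])
E
python3 g.py 513.5 268 150 113.5
python3 drive.py '-0.02 -0.01 -0.05 0 0 0 0.085;-0.06 -0.04 -0.09 0 0 -0.1 0.085;-0.11 -0.07 -0.09 0 0 -0.2 0.085;-0.16 -0.10 -0.09 0 0 -0.3 0.085;-0.21 -0.13 -0.09 0 0 -0.4 0.085;-0.26 -0.16 -0.09 0 0 -0.5 0.085;-0.31 -0.19 -0.09 0 0 -0.6 0.085;-0.36 -0.22 -0.07 0 0 -0.655 0.085;-0.41 -0.25 -0.03 0 0 -0.655 0.085;-0.433 -0.265 0.02 0 0 -0.655 0.085'
python3 g.py 513.5 268 90 113.5
```

```text
d [-0.4332 -0.2649  0.1059] rz -0.655 yaw 75.97 pos [157.5 630.2 255.4] tilt [-0.    -0.002 -1.   ] F [-0.5 -1.2 -0.7] M [ 0.02 -0.02 -0.01] j7 -0.06 t 0.1
time_s: 1.35
tool_pos: [0.5153, 0.2672, 0.2381]
tcp_rot: [-0.202, 0.979, 0.0, 0.002]
force: [0.3, -0.2, -0.5]
gripper_width: 0.085
finger_force: 0.0
d [0.0019 0.0015 0.1481] rz -0.003 yaw 113.33 pos [515.3 267.2 238.1] tilt [ 0.004  0.001 -1.   ] F [ 0.3 -0.2 -0.5] M [0.02 0.   0.04] j7 1.49 t 1.35
```

```bash
python3 drive.py '0 0 0.05 0 0 0 0.05;0.001 0.001 0.10 0 0 0 0.05;0.0015 0.001 0.13 0 0 0 0.05;0.0015 0.001 0.13 0 0 0 0.05;0.0015 0.001 0.13 0 0 0 0.05'
python3 - <<'E'
from h import *
t=camrig.camera("top");s=camrig.camera("side")
f=lambda im,u,v:cv2.resize(im[v-30:v+30,u-30:u+30,::-1],None,fx=6.5,fy=6.5,interpolation=cv2.INTER_CUBIC)
cv2.imwrite("pics/a1.png",np.hstack([f(t,172,262),f(s,243,385)]))
for n in("top","side"):
  p=telemetry.observe()["tool_pos"]; print(n,proj(n,p-[0,0,.025]))
E
```

```text
time_s: 1.98
tool_pos: [0.5117, 0.27, 0.109]
tcp_rot: [-0.204, 0.979, 0.0, 0.001]
force: [-0.6, 0.3, 0.5]
gripper_width: 0.0497
finger_force: 0.0
top [165.79000045 260.77873879]
side [240.93536982 377.49933866]
```

View pics/a1.png

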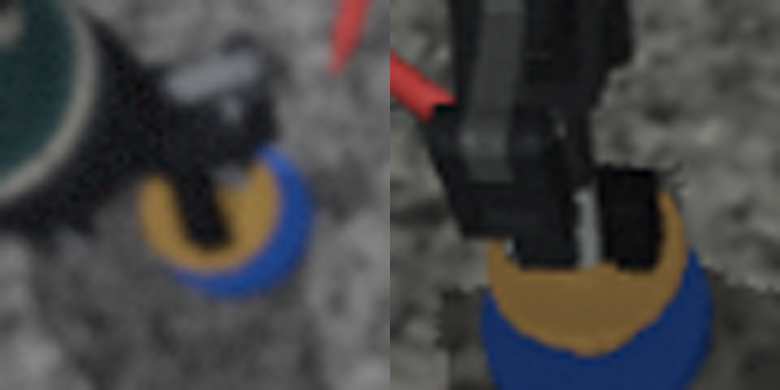

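The top crop shows the handle between the fingers. In the side crop the near finger's tip spans columns 515–590 with its bottom at row 265, and the handle extends right to column 660. I'll check the finger against its projection to find the side camera's bias.

Run:
```python
from h import *
from scipy.spatial.transform import Rotation as R
s=telemetry.observe();M=R.from_quat(s["tcp_rot"]).as_matrix();print(s["tool_pos"])
for d in(-.011,.011):
  for y in(.025,.038):
    for z in (.018,.025):
      q=proj("side",s["tool_pos"]+M@[d,y,z]);print(d,y,z,((q-[213,355])*6.5+[390,0]).round())
```

```text
[0.51196673 0.27026715 0.10973446]
-0.011 0.025 0.018 [506. 217.]
-0.011 0.025 0.025 [509. 233.]
-0.011 0.038 0.018 [497. 265.]
-0.011 0.038 0.025 [500. 281.]
0.011 0.025 0.018 [598. 221.]
0.011 0.025 0.025 [600. 238.]
0.011 0.038 0.018 [589. 269.]
0.011 0.038 0.025 [592. 286.]
```

The finger matches the side camera's prediction, so I trust the side view: plug at about (513,270). The tool is within 1 mm of that. I'll descend and grip lightly.

```bash
python3 drive.py '0 0 0.02 0 0 0 0.05;0 0 0.042 0 0 0 0.05;0 0 0.042 0 0 0 0.05;0 0 0.042 0 0 0 0.025;0 0 0.042 0 0 0 0.025;0 0 0.042 0 0 0 0.025' 20
python3 g.py 513 270.5 68 113.5
python3 drive.py '0 0 0 0 0 0 0.018;0 0 0 0 0 0 0.016;0 0 0 0 0 0 0.010;0 0 0 0 0 0 0.005;0 0 0 0 0 0 0.005' 25
python3 g.py 513 270.5 68 113.5
```

```text
time_s: 2.82
tool_pos: [0.5114, 0.2699, 0.0668]
tcp_rot: [-0.204, 0.979, 0.0, 0.001]
force: [0.5, 0.1, -0.7]
gripper_width: 0.0249
finger_force: 0.0
d [-0.0017 -0.0001 -0.0012] rz -0.0 yaw 113.5 pos [511.4 269.9  66.8] tilt [ 0.001  0.001 -1.   ] F [ 0.5  0.1 -0.7] M [ 0.04  0.04 -0.  ] j7 1.52 t 2.825
time_s: 3.45
tool_pos: [0.5116, 0.268, 0.0657]
tcp_rot: [-0.203, 0.979, -0.001, 0.0]
force: [2.2, -4.7, -1.7]
gripper_width: 0.0131
finger_force: 24.9
d [-0.0023  0.0017 -0.0023] rz -0.001 yaw 113.43 pos [511.6 268.   65.7] tilt [ 0.001 -0.002 -1.   ] F [ 2.2 -4.7 -1.7] M [-1.2  -0.73 -0.04] j7 1.52 t 3.45
```

```bash
python3 drive.py '0 -0.001 0 0 0 0 0.005;0 -0.002 0 0 0 0 0.005;0 -0.002 -0.01 0 0 0 0.005;0 -0.002 -0.03 0 0 0 0.005;0 -0.002 -0.07 0 0 0 0.005;0 -0.002 -0.13 0 0 0 0.005' 40
python3 g.py 475.2 -43 200 74
```

```text
time_s: 4.2
tool_pos: [0.5101, 0.2684, 0.1974]
tcp_rot: [-0.204, 0.979, 0.0, -0.001]
force: [-0.1, 0.4, -1.4]
gripper_width: 0.0128
finger_force: 44.4
d [ 0.1566 -0.2715 -0.0024] rz 0.691 yaw 113.58 pos [510.1 268.4 197.4] tilt [-0.003 -0.    -1.   ] F [-0.1  0.4 -1.4] M [ 0.04 -0.08 -0.04] j7 1.5 t 4.2
```

```bash
python3 drive.py '0.03 -0.05 0 0 0 0.13 0.005;0.06 -0.1 0 0 0 0.26 0.005;0.09 -0.15 0 0 0 0.39 0.005;0.12 -0.2 0 0 0 0.52 0.005;0.145 -0.25 0 0 0 0.65 0.005;0.157 -0.2715 0 0 0 0.691 0.005;0.157 -0.2715 0.02 0 0 0.691 0.005;0.157 -0.2715 0.03 0 0 0.691 0.005;0.157 -0.2715 0.03 0 0 0.691 0.005'
python3 g.py 475.2 -43 170 74
python3 - <<'E'
from h import *
t=camrig.camera("top");s=camrig.camera("side")
cv2.imwrite("pics/t2.png",t[:,:,::-1]);cv2.imwrite("pics/s2.png",s[:,:,::-1])
f=lambda im,u,v:cv2.resize(im[v-36:v+36,u-30:u+30,::-1],None,fx=6.5,fy=6.5,interpolation=cv2.INTER_CUBIC)
cv2.imwrite("pics/a2.png",np.hstack([f(t,300,278),f(s,343,254)]))
E
```

```text
time_s: 5.32
tool_pos: [0.4758, -0.0426, 0.1658]
tcp_rot: [0.139, 0.99, 0.0, -0.001]
force: [0.5, 0.4, -1.1]
gripper_width: 0.0131
finger_force: 44.4
d [ 0.0005 -0.0005 -0.0042] rz 0.0 yaw 74.03 pos [475.8 -42.6 165.8] tilt [-0.001  0.001 -1.   ] F [ 0.5  0.4 -1.1] M [-0.    0.02 -0.04] j7 1.47 t 5.325
```

View pics/a2.png

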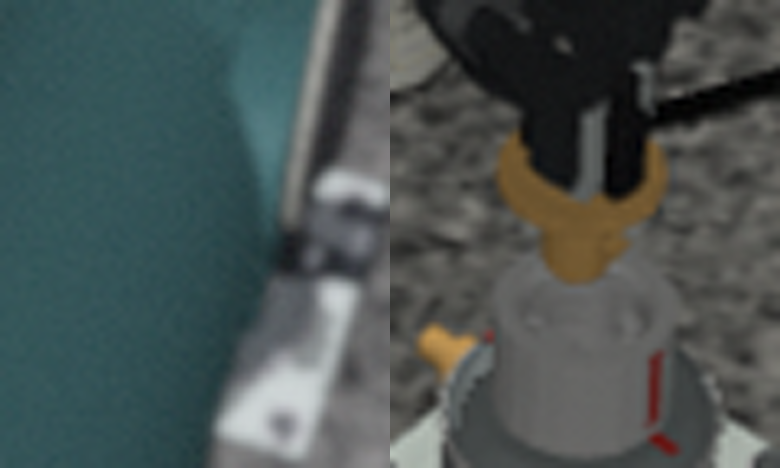

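The top view is blocked by the arm. The side view shows the flange at columns 498–667 and the neck at about 495–678, so lateral alignment is close. Next I'll compare the flange outline and the rim with their projections.

Run:
```python
from h import *
K=8
def up(fn):return cv2.resize(cv2.imread(fn),None,fx=K,fy=K,interpolation=cv2.INTER_CUBIC)
f=lambda x:(x+.5)/K-.5
A=up("pics/s2.png");H=cv2.cvtColor(A,cv2.COLOR_BGR2HSV)
m=((H[...,0]>8)&(H[...,0]<28)&(H[...,1]>100)&(H[...,2]>60)).astype(np.uint8);m[:,:350*0+K*352*0]
m[:K*225]=0;m[K*275:]=0;m[:,:K*325]=0;m[:,K*375:]=0
k=cv2.connectedComponentsWithStats(m);i=1+np.argmax(k[2][1:,4]);ys,xs=np.where(k[1]==i)
print("flange cols",f(xs.min()),f(xs.max()),"pilot bottom row",f(ys.max()),"pilot cols at bottom-2px",[f(v) for v in(xs[ys==ys.max()-2*K].min(),xs[ys==ys.max()-2*K].max())])
# flange lower edge rows at columns left & right quarter
for c in(334,336,352,354,356):print(c,f(ys[xs==int((c+.5)*K)].max()))
p=telemetry.observe()["tool_pos"];th=np.linspace(0,6.283,200)
def C(x,y,z,R):return np.array([proj("side",(x+R*np.cos(a),y+R*np.sin(a),z)) for a in th])
for dy in (0,.001):
  q=C(p[0],p[1]+dy,p[2]-.0315,.0255);q2=C(p[0],p[1]+dy,p[2]-.0265,.0255);print("pred flange cols",q2[:,0].min(),q2[:,0].max(),[q[np.abs(q[:,0]-c)<.6][:,1].max().round(2) for c in(334,336,352,354,356)])
  q=C(p[0],p[1]+dy,p[2]-.0655,.0105);print("foot",q[:,0].min(),q[:,0].max(),q[:,1].max())
# rim in s0: gradient edge points along radial lines from predicted rim, outer lower side
B=up("pics/side0.png");g=cv2.GaussianBlur(cv2.cvtColor(B,cv2.COLOR_BGR2GRAY),(0,0),3).astype(float)
for nm,ang in(("left/right columns of neck wall z=.07",None),):
  for z in(.075,.065,.055):
    q=C(.4755,-.043,z,.028);l,rr=q[q[:,0].argmin()],q[q[:,0].argmax()]
    for e in(l,rr):
        row=g[int((e[1]+.5)*K)];c0=int((e[0]+.5)*K);w=np.arange(c0-3*K,c0+3*K);gr=np.abs(np.gradient(row))[w];print(z,"pred",e[0].round(2),"obs",f(w[gr.argmax()]).round(2),gr.max().round(1))
```

```text
flange cols 328.9375 355.0625 pilot bottom row 260.9375 pilot cols at bottom-2px [np.float64(337.3125), np.float64(345.3125)]
334 251.4375
336 256.3125
352 250.8125
354 247.9375Traceback (most recent call last):
  File "<stdin>", line 11, in <module>
    return umr_maximum(a, axis, None, out, keepdims, initial, where)
ValueError: zero-size array to reduction operation maximum which has no identity
```

Run:
```python
from h import *
K=8
f=lambda x:(x+.5)/K-.5
p=telemetry.observe()["tool_pos"];th=np.linspace(0,6.283,400)
def C(x,y,z,R):return np.array([proj("side",(x+R*np.cos(a),y+R*np.sin(a),z)) for a in th])
q=C(p[0],p[1],p[2]-.0315,.0255);q2=C(p[0],p[1],p[2]-.0265,.0255);print("pred flange cols",q2[:,0].min(),q2[:,0].max(),[(c,q[np.abs(q[:,0]-c)<.6][:,1].max().round(2)) for c in(334,352,354)])
q=C(p[0],p[1],p[2]-.0655,.0105);print("foot",q[:,0].min(),q[:,0].max(),q[:,1].max())
B=cv2.resize(cv2.imread("pics/side0.png"),None,fx=K,fy=K,interpolation=cv2.INTER_CUBIC);g=cv2.GaussianBlur(cv2.cvtColor(B,cv2.COLOR_BGR2GRAY),(0,0),3).astype(float)
G=np.hypot(cv2.Sobel(g,6,1,0),cv2.Sobel(g,6,0,1))
for z in(.08,.07,.06):
    q=C(.4755,-.043,z,.028)
    for e in(q[q[:,0].argmin()],q[q[:,0].argmax()]):
        w=np.arange(int((e[0]-2.5)*K),int((e[0]+3.5)*K));print(z,"pred",e[0].round(2),"obs",f(w[G[int((e[1]+.5)*K),w].argmax()]).round(2))
# far (upper) and near (lower) rim rows in the centre column
q=C(.4755,-.043,.085,.028);c=proj("side",(.4755,-.043,.085))[0]
for nm,v in(("far",q[:,1].min()),("near",q[:,1].max())):
    o=[]
    for dc in range(-4,5,2):
        w=np.arange(int((v-2.5)*K),int((v+3.5)*K));o.append(f(w[G[w,int((c+dc+.5)*K)].argmax()]))
    print(nm,"pred",v.round(2),"obs",np.round(o,2))
d=(proj("side",(.4755,-.042,.085))-proj("side",(.4755,-.043,.085)));print("px per mm: y",d,"x",proj("side",(.4765,-.043,.085))-proj("side",(.4755,-.043,.085)))
```

```text
pred flange cols 329.53194988746657 356.1531166761682 [(334, np.float64(251.21)), (352, np.float64(251.44)), (354, np.float64(250.06))]
foot 336.74056194802057 347.42879158675174 260.99885467736163
0.08 pred 328.03 obs 328.81
0.08 pred 356.18 obs 353.19
0.07 pred 327.94 obs 330.06
0.07 pred 355.9 obs 354.81
0.06 pred 327.84 obs 324.81
0.06 pred 355.63 obs 352.69
far pred 253.8 obs [254.56 254.44 254.31 254.31 254.81]
near pred 273.28 obs [273.44 273.81 274.31 274.19 271.19]
px per mm: y [-0.2065625   0.31113903] x [-0.45964698 -0.15576345]
```

Comparing plug and rim in the same image, the plug should shift by about −3.3 mm in x. I'll correct that and start down with force checks.

```bash
python3 g.py 472.4 -43 146 74; python3 drive.py '0.003 -0.001 0 0 0 0 0.005;0.003 -0.001 0.008 0 0 0 0.005;0.003 -0.001 0.016 0 0 0 0.005;0.003 -0.001 0.019 0 0 0 0.005;0.003 -0.001 0.019 0 0 0 0.005'; python3 g.py 472.4 -43 146 74
python3 - <<'E'
from h import *
s=camrig.camera("side");cv2.imwrite("pics/s3.png",s[:,:,::-1])
cv2.imwrite("pics/a3.png",cv2.resize(s[225:300,310:380,::-1],None,fx=8,fy=8,interpolation=cv2.INTER_CUBIC))
E
```

```text
d [ 0.0038 -0.0011  0.0204] rz -0.0 yaw 74.0 pos [476.4 -43.  166.4] tilt [ 0.001  0.    -1.   ] F [ 0.5 -0.4 -0.6] M [ 0.02  0.02 -0.05] j7 1.47 t 5.425
time_s: 6.05
tool_pos: [0.4726, -0.044, 0.1466]
tcp_rot: [0.14, 0.99, -0.0, -0.0]
force: [-0.4, -0.5, -1.4]
gripper_width: 0.0131
finger_force: 44.4
d [0.0005 0.0009 0.0006] rz -0.002 yaw 73.9 pos [472.6 -44.  146.6] tilt [-0.001 -0.    -1.   ] F [-0.4 -0.5 -1.4] M [-0.   -0.    0.07] j7 1.49 t 6.05
```

View pics/a3.png

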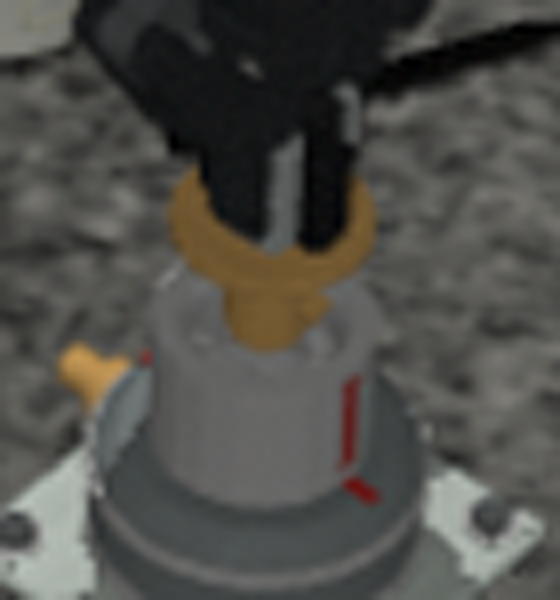

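The side view shows the pilot foot just inside the rim. Columns are aligned (flange about 272, neck about 271), and the foot looks about 0.7 px too far back. I'll add +1.3 mm in y and descend.

```bash
python3 g.py 472.2 -42.7 136 74; python3 drive.py '0.000 0.001 0 0 0 0 0.005;0.0005 0.0015 0.003 0 0 0 0.005;0.0005 0.0015 0.006 0 0 0 0.005;0.0005 0.0015 0.006 0 0 0 0.005'; python3 g.py 472.2 -42.7 136 74
```

```text
d [0.001  0.0011 0.0108] rz -0.002 yaw 73.9 pos [472.8 -44.  146.8] tilt [-0. -0. -1.] F [-0.4 -0.3 -1.4] M [ 0.02 -0.04 -0.02] j7 1.49 t 6.1
time_s: 6.6
tool_pos: [0.4726, -0.0424, 0.1407]
tcp_rot: [0.14, 0.99, -0.0, -0.0]
force: [-0.4, -0.8, -1.6]
gripper_width: 0.0132
finger_force: 44.4
d [ 0.0003 -0.0004  0.0047] rz -0.002 yaw 73.9 pos [472.6 -42.4 140.7] tilt [-0. -0. -1.] F [-0.4 -0.8 -1.6] M [-0.12  0.03  0.03] j7 1.49 t 6.6
```

```bash
for k in 1 2 3; do python3 drive.py '0 0 0.0015 0 0 0 0.005;0 0 0.003 0 0 0 0.005;0 0 0.003 0 0 0 0.005'>/dev/null; python3 g.py 472.2 -42.7 136 74; done
```

```text
d [ 0.0005 -0.0004  0.0019] rz -0.002 yaw 73.9 pos [472.8 -42.4 137.9] tilt [ 0. -0. -1.] F [-0.3 -0.  -2.8] M [-0.17 -0.11 -0.01] j7 1.5 t 6.975
d [ 0.0005 -0.0004 -0.0011] rz -0.002 yaw 73.9 pos [472.8 -42.4 134.9] tilt [ 0. -0. -1.] F [ 0.8 -0.7 -2.9] M [-0.31 -0.11 -0.08] j7 1.5 t 7.35
d [ 0.0005 -0.0004 -0.0042] rz -0.002 yaw 73.9 pos [472.8 -42.4 131.8] tilt [-0. -0. -1.] F [ 1.  -0.9 -1.2] M [-0.35 -0.16 -0.01] j7 1.5 t 7.725
```

```bash
for k in 1 2 3 4; do python3 drive.py '0 0 0.001 0 0 0 0.005;0 0 0.0015 0 0 0 0.005'>/dev/null; python3 g.py 472.2 -42.7 126 74|cut -c30-; done
```

```text
z -0.002 yaw 73.9 pos [472.8 -42.4 130.5] tilt [ 0. -0. -1.] F [-0.2 -1.5 -0.3] M [-0.44 -0.03  0.01] j7 1.5 t 7.975
z -0.002 yaw 73.9 pos [472.8 -42.5 128.9] tilt [ 0. -0. -1.] F [ 0.5 -1.   0. ] M [-0.55 -0.07  0.  ] j7 1.51 t 8.225
z -0.002 yaw 73.9 pos [472.8 -42.4 127.5] tilt [ 0. -0. -1.] F [ 0.7 -2.7 -0.7] M [-0.54 -0.04 -0.02] j7 1.51 t 8.475
z -0.002 yaw 73.9 pos [472.8 -42.5 125.9] tilt [ 0. -0. -1.] F [ 0.2 -3.1  0.2] M [-0.66 -0.08 -0.04] j7 1.51 t 8.725
```

```bash
for k in 1 2 3; do python3 drive.py '0 -0.0005 0.0005 0 0 0 0.005;0 -0.0005 0.001 0 0 0 0.005'>/dev/null; python3 g.py 472.2 -42.7 126 74|cut -c30-; done
```

```text
z -0.001 yaw 73.92 pos [472.6 -42.5 124.9] tilt [-0.  0. -1.] F [-0.7 -2.2  0.7] M [-0.33 -0.08 -0.03] j7 1.51 t 8.975
z -0.001 yaw 73.93 pos [472.7 -42.7 124.7] tilt [ 0.     0.001 -1.   ] F [-2.4  1.1 12.2] M [0.06 0.6  0.05] j7 1.51 t 9.225
z -0.001 yaw 73.94 pos [472.7 -42.8 124.5] tilt [ 0.     0.002 -1.   ] F [-6.3  0.8 22. ] M [0.35 1.23 0.04] j7 1.51 t 9.475
```

The lugs stand on the crest (TCP z ≈ 124.8). I'll relieve the pressure and open to a loose straddle.

```bash
python3 drive.py '0 0.0003 -0.0018 0 0 0 0.005;0 0.0003 -0.0018 0 0 0 0.005;0 0.0003 -0.0018 0 0 0 0.016;0 0.0003 -0.0018 0 0 0 0.016;0 0.0003 -0.0018 0 0 0 0.016' 20; python3 g.py 472.2 -42.7 126 74|cut -c30-
python3 - <<'E'
from h import *
s=camrig.camera("side");cv2.imwrite("pics/s4.png",s[:,:,::-1])
cv2.imwrite("pics/a4.png",cv2.resize(s[225:300,310:380,::-1],None,fx=8,fy=8,interpolation=cv2.INTER_CUBIC))
E
```

```text
time_s: 10.1
tool_pos: [0.4723, -0.0435, 0.1246]
tcp_rot: [0.14, 0.99, -0.0, -0.0]
force: [-0.4, 0.3, 0.4]
gripper_width: 0.016
finger_force: 0.0
z -0.002 yaw 73.9 pos [472.3 -43.5 124.6] tilt [-0. -0. -1.] F [-0.4  0.3  0.4] M [ 0.04  0.04 -0.01] j7 1.51 t 10.1
```

View pics/a4.png

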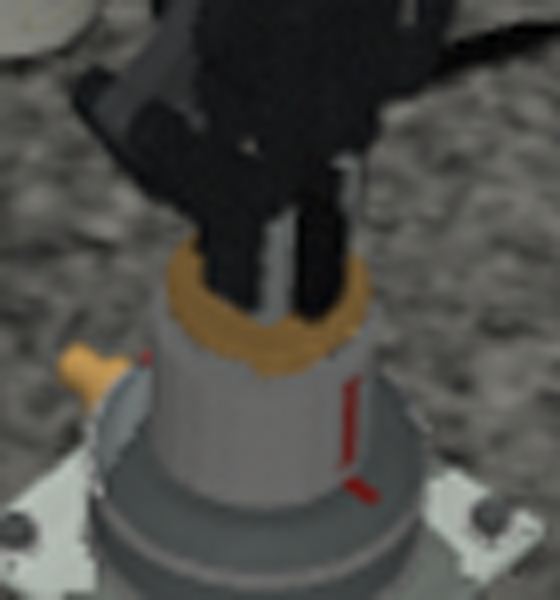

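The flange sits low over the rim and the plug stands free. I'll recentre on the neck axis and raise 5 mm for thread rise. Then I'll turn anticlockwise in small steps, tracking flange height in the side view.

```bash
cat > look.py <<'E'
from h import *
from scipy.spatial.transform import Rotation as R
K=8;s=camrig.camera("side")[225:300,310:380];H=hsv(cv2.resize(s,None,fx=K,fy=K,interpolation=cv2.INTER_CUBIC))
m=((H[...,0]>8)&(H[...,0]<28)&(H[...,1]>100)&(H[...,2]>60)).astype(np.uint8);m[:,:K*18]=0
k=cv2.connectedComponentsWithStats(m);ys,xs=np.where((k[1]>0)&(k[2][k[1]][...,4]>150))
lo=[ys[xs==c].max() for c in range(K*28,K*39,4)]
o=telemetry.observe();M=R.from_quat(o["tcp_rot"]).as_matrix()
print("brass low row %.2f  cols %.2f-%.2f"%(np.mean(lo)/K,xs.min()/K,xs.max()/K),"yaw %.3f"%np.arctan2(M[1,1],M[0,1]),"pos",(o["tool_pos"]*1000).round(1),"F",o["force"].round(1),"Mz %.2f"%o["moment"][2],"ff %.1f w %.4f j7 %.2f t %.2f"%(o["finger_force"],o["gripper_width"],o["joints"][6],o["time_s"]))
E
python3 look.py; python3 drive.py '-0.0007 0 -0.003 0 0 0 0.016;-0.0015 0 -0.005 0 0 0 0.016;-0.0015 0 -0.005 0 0 0 0.016' >/dev/null; python3 look.py
python3 drive.py '0 0 0 0 0 -0.05 0.016;0 0 0 0 0 -0.1 0.016;0 0 0 0 0 -0.1 0.016'>/dev/null; python3 look.py
python3 drive.py '0 0 0 0 0 -0.05 0.016;0 0 0 0 0 -0.1 0.016;0 0 0 0 0 -0.1 0.016'>/dev/null; python3 look.py
```

```text
brass low row 45.75  cols 21.00-46.38 yaw 1.290 pos [472.4 -43.5 124.7] F [ 0.3 -0.2 -1.1] Mz -0.00 ff 0.0 w 0.0164 j7 1.51 t 10.20
brass low row 45.76  cols 21.00-46.38 yaw 1.290 pos [474.  -43.9 129.9] F [-0.1 -0.3  0.8] Mz -0.01 ff 0.0 w 0.0158 j7 1.51 t 10.62
brass low row 45.78  cols 21.00-46.38 yaw 1.389 pos [473.9 -43.9 129.8] F [ 0.3 -0.   0.1] Mz -0.05 ff 0.2 w 0.0163 j7 1.59 t 11.05
brass low row 45.72  cols 20.88-46.12 yaw 1.488 pos [474.  -44.  129.9] F [0.1 0.5 0.3] Mz 0.00 ff 0.6 w 0.0157 j7 1.68 t 11.47
```

```bash
for k in 1 2 3 4; do python3 drive.py '0 0 0 0 0 -0.04 0.016;0 0 0 0 0 -0.08 0.016;0 0 0 0 0 -0.08 0.016'>/dev/null; python3 look.py; done
```

```text
brass low row 45.68  cols 20.88-46.00 yaw 1.570 pos [474.  -44.  129.9] F [0.6 0.3 1.8] Mz -0.07 ff 1.4 w 0.0159 j7 1.75 t 11.90
brass low row 45.67  cols 20.62-46.00 yaw 1.651 pos [474.1 -43.9 129.9] F [ 0.6 -0.9  4.8] Mz -0.07 ff 2.5 w 0.0158 j7 1.82 t 12.32
brass low row 45.66  cols 20.62-46.12 yaw 1.731 pos [474.2 -44.  130. ] F [ 0.  -0.3  5.1] Mz -0.05 ff 3.5 w 0.0158 j7 1.89 t 12.75
brass low row 45.64  cols 20.62-46.00 yaw 1.811 pos [474.3 -44.1 130.2] F [-0.7 -0.8  6.8] Mz -0.08 ff 4.1 w 0.0161 j7 1.96 t 13.18
```

```bash
python3 drive.py '0 0 -0.002 0 0 0 0.0175;0 0 -0.003 0 0 0 0.0175'>/dev/null; python3 look.py; for k in 1 2 ; do python3 drive.py '0 0 0 0 0 -0.04 0.0175;0 0 0 0 0 -0.08 0.0175;0 0 0 0 0 -0.08 0.0175'>/dev/null; python3 look.py; done
```

```text
brass low row 45.61  cols 20.62-45.88 yaw 1.811 pos [473.5 -43.8 132.6] F [ 0.4 -0.3  0.4] Mz -0.03 ff 0.0 w 0.0175 j7 1.96 t 13.47
brass low row 45.65  cols 20.62-45.75 yaw 1.890 pos [473.8 -44.  132.7] F [ 0.3 -0.2 -0.4] Mz -0.03 ff 0.3 w 0.0176 j7 2.02 t 13.90
brass low row 45.58  cols 20.62-45.75 yaw 1.970 pos [474.  -43.9 132.8] F [0.2 0.  1. ] Mz 0.00 ff 0.7 w 0.0179 j7 2.09 t 14.32
```

```bash
for k in 1 2 3; do python3 drive.py '0 0 0 0 0 -0.04 0.0175;0 0 0 0 0 -0.08 0.0175;0 0 0 0 0 -0.08 0.0175'>/dev/null; python3 look.py; done
```

```text
brass low row 45.51  cols 20.38-45.75 yaw 2.050 pos [474.1 -44.  132.9] F [-0.1 -0.5  2.3] Mz -0.04 ff 1.3 w 0.0176 j7 2.16 t 14.75
brass low row 45.54  cols 20.38-45.75 yaw 2.130 pos [474.1 -43.9 132.8] F [ 0.8 -1.1  2.3] Mz -0.08 ff 1.7 w 0.0174 j7 2.23 t 15.18
brass low row 46.64  cols 20.88-46.00 yaw 2.210 pos [473.2 -43.7 132.4] F [-0.1  0.4  0.2] Mz -0.03 ff 0.0 w 0.0174 j7 2.30 t 15.60
```

The row dropped by 1.1 px and the forces went to zero. Checking whether it has settled.

```bash
python3 drive.py '0 0 0 0 0 0 0.0175;0 0 0 0 0 0 0.0175'>/dev/null; python3 look.py;  python3 drive.py '0 0 0 0 0 -0.02 0.0175;0 0 0 0 0 -0.04 0.0175;0 0 0 0 0 -0.04 0.0175'>/dev/null; python3 look.py
```

```text
brass low row 46.35  cols 21.00-46.00 yaw 2.210 pos [473.7 -43.8 132.7] F [ 0.4  0.3 -0.9] Mz 0.03 ff 0.0 w 0.0173 j7 2.30 t 15.90
brass low row 46.47  cols 20.88-46.00 yaw 2.250 pos [473.9 -43.9 132.8] F [ 0.1  0.2 -0.4] Mz 0.01 ff 0.0 w 0.0175 j7 2.34 t 16.32
```

Run:
```python
from h import *
th=np.linspace(0,6.283,2000)
for h in(12,10,9,8,7,6,5,3,0):
    q=np.array([proj("side",(.4745+.0255*np.cos(a),-.0430+.0255*np.sin(a),.085+h/1000)) for a in th])-[310,225]+.5
    print(h,np.mean([q[np.abs(q[:,0]-c)<.5][:,1].max() for c in range(28,39)]).round(2),q[:,0].min().round(2),q[:,0].max().round(2))
s=camrig.camera("side");cv2.imwrite("pics/a5.png",cv2.resize(s[225:300,310:380,::-1],None,fx=8,fy=8,interpolation=cv2.INTER_CUBIC))
```

```text
12 43.38 20.43 46.34Traceback (most recent call last):
  File "<stdin>", line 4, in <module>
  File "h.py", line 9, in proj
    c=camrig.get_calibration(n);T=c["cam_to_world"];q=T[:3,:3].T@(np.asarray(p)-T[:3,3])
ValueError: time passes only in moves, steps and waits
```

```bash
python3 - <<'E'
from h import *
p=lambda h,dx=0:proj("side",(.4745-.0255*.436+dx,-.0430+.0255*.9,.085+h/1000))-[310,225]+.5
for h in(12,9,8,5,0): print(h,p(h).round(2))
s=camrig.camera("side");cv2.imwrite("pics/a5.png",cv2.resize(s[225:300,310:380,::-1],None,fx=8,fy=8,interpolation=cv2.INTER_CUBIC))
E
python3 look.py
```

```text
12 [33.78 43.6 ]
9 [33.72 44.72]
8 [33.7  45.09]
5 [33.64 46.2 ]
0 [33.54 48.04]
brass low row 46.47  cols 20.88-46.00 yaw 2.250 pos [473.9 -43.9 132.8] F [ 0.5 -0.5  0.2] Mz 0.04 ff 0.0 w 0.0176 j7 2.34 t 16.43
```

View pics/a5.png

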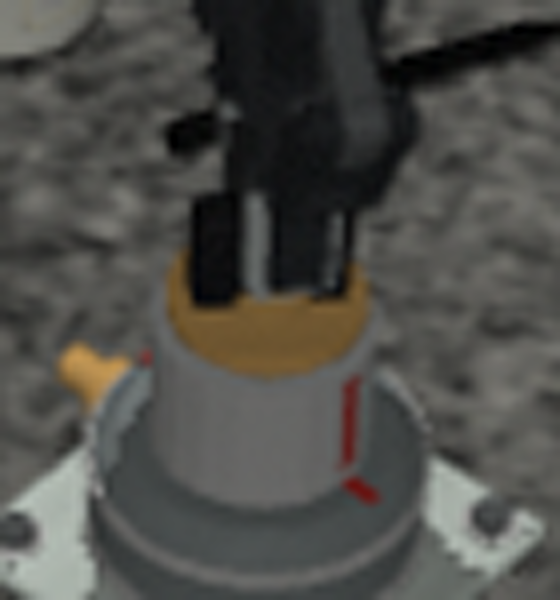

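The flange now looks about 2.5 mm lower than before the drop. I'll nudge slightly further anticlockwise, watching the moment, to confirm the lugs are in the start.

```bash
for k in 1 2 3 ; do python3 drive.py '0 0 0 0 0 -0.03 0.0175;0 0 0 0 0 -0.03 0.0175'>/dev/null; python3 look.py; done
```

```text
brass low row 46.58  cols 20.88-46.00 yaw 2.280 pos [473.9 -43.9 132.8] F [ 0.1 -0.3 -0.3] Mz 0.04 ff 0.0 w 0.0176 j7 2.36 t 16.73
brass low row 46.63  cols 21.00-46.12 yaw 2.310 pos [473.9 -44.  132.8] F [-0.5 -0.2  0.3] Mz -0.06 ff 0.4 w 0.0175 j7 2.39 t 17.02
brass low row 46.62  cols 20.88-46.00 yaw 2.340 pos [473.9 -43.9 132.8] F [ 0.3 -1.4  0.1] Mz -0.02 ff 0.6 w 0.0179 j7 2.42 t 17.32
```

```bash
for k in 1 2 3 ; do python3 drive.py '0 0 0 0 0 -0.03 0.0175;0 0 0 0 0 -0.03 0.0175'>/dev/null; python3 look.py; done
```

```text
brass low row 46.55  cols 20.75-45.75 yaw 2.370 pos [474.  -43.9 132.8] F [-0.4 -0.1  2.1] Mz 0.01 ff 0.8 w 0.0178 j7 2.44 t 17.62
brass low row 46.54  cols 20.75-45.75 yaw 2.400 pos [474.  -43.9 132.9] F [ 1.3 -0.9  1.5] Mz -0.01 ff 1.1 w 0.0174 j7 2.47 t 17.93
brass low row 46.51  cols 20.75-45.88 yaw 2.430 pos [474.  -43.9 132.9] F [ 0.7 -2.1  2.7] Mz -0.00 ff 1.5 w 0.0177 j7 2.50 t 18.23
```

Signals are ambiguous, so I'll open slightly, lift clear and look at the plug unobstructed.

```bash
python3 drive.py '0 0 0 0 0 0.05 0.024;0 0 0 0 0 0.05 0.024;0 0 -0.03 0 0 0.05 0.024;0 0 -0.07 0 0 0.05 0.024;0 0 -0.09 0 0 0.05 0.024;0 0 -0.09 0 0 0.05 0.024'>/dev/null; python3 look.py
python3 - <<'E'
from h import *
s=camrig.camera("side");t=camrig.camera("top");cv2.imwrite("pics/s6.png",s[:,:,::-1]);cv2.imwrite("pics/t6.png",t[:,:,::-1])
cv2.imwrite("pics/a6.png",np.hstack([cv2.resize(s[215:290,310:380,::-1],None,fx=8,fy=8,interpolation=cv2.INTER_CUBIC),cv2.resize(t[255:305,288:318,::-1],(240,400))[[min(i,399) for i in range(600)]]]))
E
```

```text
brass low row 46.07  cols 20.50-45.50 yaw 2.381 pos [473.8 -43.8 222.8] F [ 0.7 -0.4 -0.2] Mz -0.01 ff 0.0 w 0.0240 j7 2.43 t 19.02
```

View pics/a6.png

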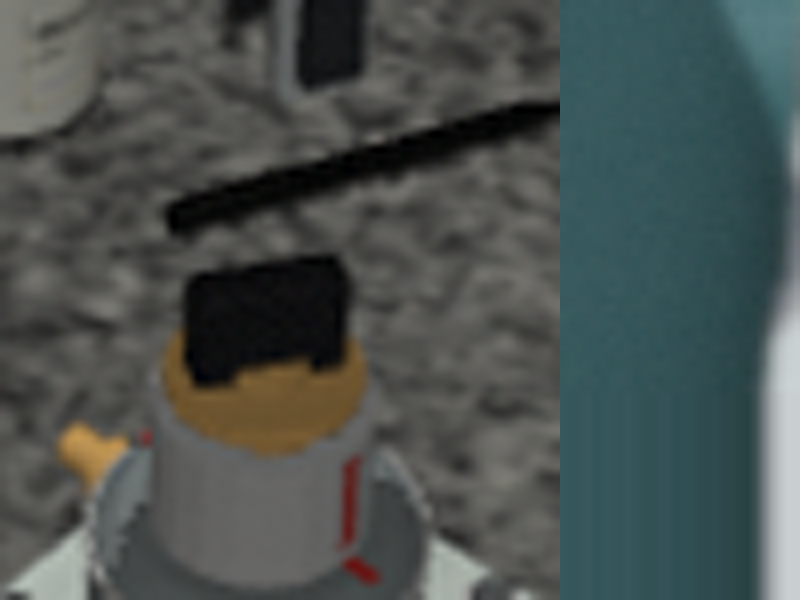

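The unobstructed view shows the handle turned, with its bottom-front edge from (195,388) to (345,367). The flange's low point is near (275,455), just above the rim. I'll work out its yaw and height.

Run:
```python
from h import *
K=8;s=cv2.resize(cv2.imread("pics/s6.png")[215:290,310:380],None,fx=K,fy=K,interpolation=cv2.INTER_CUBIC)
m=(s.max(2)<38).astype(np.uint8);m[:K*30]=0;m[K*52:]=0;m[:,:K*18]=0;m[:,K*48:]=0
k=cv2.connectedComponentsWithStats(m);i=1+np.argmax(k[2][1:,4]);ys,xs=np.where(k[1]==i);f=lambda x,o:(x+.5)/K-.5+o
print("black bbox",f(xs.min(),310),f(xs.max(),310),f(ys.min(),215),f(ys.max(),215))
cols=[f(c,310) for c in range(xs.min()+16,xs.max()-15)];top=[f(ys[xs==c].min(),215) for c in range(xs.min()+16,xs.max()-15)]
a,b=np.polyfit(cols,top,1);L,Rr=f(xs.min(),310),f(xs.max(),310);print("slope",a)
for h in(12,8,5):
    z=.085+h/1000+.035;p=[plane("side",c,a*c+b,z) for c in(L,Rr)];d=p[0]-p[1]
    print(h,"yaw handle(top edge)",np.arctan2(d[1],d[0]).round(3),"len",np.linalg.norm(d).round(4), "mid pred back edge z", ((p[0]+p[1])/2*1000).round(1))
    print("   handle centre pred px",(proj("side",(.4755,-.043,.105+h/1000))+[.7,.7]).round(2))
```

```text
black bbox 332.5625 353.3125 246.3125 262.6875
slope -0.151312067115403
12 yaw handle(top edge) 0.686 len 0.0412 mid pred back edge z [473.6 -38.2 132. ]
   handle centre pred px [343.5 252.1]
8 yaw handle(top edge) 0.686 len 0.0415 mid pred back edge z [475.3 -42.4 128. ]
   handle centre pred px [343.42 253.62]
5 yaw handle(top edge) 0.686 len 0.0417 mid pred back edge z [476.6 -45.5 125. ]
   handle centre pred px [343.36 254.75]
```

The handle has turned 0.96 rad from the marks. Its centre row gives a flange height of about 5 mm, so it has dropped into the thread start. Straddling again and running it in clockwise.

```bash
python3 drive.py '0 0 0.04 0 0 0.12 0.024;0 0 0.08 0 0 0.12 0.024;0 0 0.09 0 0 0.12 0.024;0 0 0.098 0 0 0.12 0.024;0 0 0.098 0 0 0.12 0.0175;0 0 0.098 0 0 0.12 0.0175'>/dev/null; python3 look.py
for k in 1 2 3 4; do python3 drive.py '0 0 0 0 0 0.05 0.0175;0 0 0 0 0 0.1 0.0175;0 0 0 0 0 0.1 0.0175'>/dev/null; python3 look.py; done
```

```text
brass low row 46.18  cols 20.50-45.50 yaw 2.260 pos [474.6 -43.9 125.7] F [-0.2 -0.   0.2] Mz -0.03 ff 0.0 w 0.0178 j7 2.34 t 19.93
brass low row 46.42  cols 20.75-45.75 yaw 2.161 pos [474.3 -43.9 125.3] F [ 0.3 -1.6 -0.6] Mz 0.05 ff 0.0 w 0.0175 j7 2.26 t 20.35
brass low row 46.55  cols 21.00-46.12 yaw 2.061 pos [474.  -43.9 125. ] F [-0.4 -0.   0.2] Mz 0.02 ff 0.1 w 0.0174 j7 2.17 t 20.77
brass low row 46.71  cols 21.12-46.25 yaw 1.962 pos [473.9 -43.9 124.8] F [-0.3 -0.5 -0.4] Mz 0.00 ff 0.1 w 0.0178 j7 2.09 t 21.20
brass low row 46.90  cols 21.00-46.25 yaw 1.862 pos [473.9 -43.8 124.8] F [-0.9  0.1  1.2] Mz -0.05 ff 0.1 w 0.0173 j7 2.00 t 21.62
```

It's running down steadily. Continuing.

```bash
for k in 1 2 3 4 5 6; do python3 drive.py '0 0 0 0 0 0.05 0.0175;0 0 0 0 0 0.1 0.0175;0 0 0 0 0 0.1 0.0175'>/dev/null; python3 look.py; done
```

```text
brass low row 47.00  cols 21.12-46.25 yaw 1.762 pos [473.9 -43.8 124.8] F [0.  0.5 0.4] Mz -0.03 ff 0.1 w 0.0174 j7 1.92 t 22.05
brass low row 47.07  cols 21.12-46.25 yaw 1.662 pos [473.9 -43.9 124.8] F [-0.6 -0.1 -0.3] Mz 0.08 ff 0.1 w 0.0174 j7 1.83 t 22.48
brass low row 47.12  cols 21.00-46.25 yaw 1.562 pos [473.9 -43.8 124.8] F [ 0.4 -0.8  0.1] Mz -0.05 ff 0.2 w 0.0175 j7 1.74 t 22.90
brass low row 47.12  cols 21.00-46.00 yaw 1.462 pos [473.9 -43.8 124.8] F [ 0.6  0.1 -0.2] Mz -0.00 ff 0.1 w 0.0177 j7 1.66 t 23.32
brass low row 47.27  cols 21.00-46.12 yaw 1.362 pos [473.8 -43.8 124.8] F [ 0.1 -0.1  0.1] Mz -0.03 ff 0.1 w 0.0175 j7 1.57 t 23.75
brass low row 47.31  cols 21.00-46.00 yaw 1.262 pos [473.9 -43.8 124.8] F [ 0.2  0.  -0.2] Mz 0.01 ff 0.0 w 0.0177 j7 1.49 t 24.18
```

```bash
for k in 1 2 3 ; do python3 drive.py '0 0 0 0 0 0.05 0.0175;0 0 0 0 0 0.08 0.0175;0 0 0 0 0 0.08 0.0175'>/dev/null; python3 look.py; done
```

```text
brass low row 47.38  cols 20.88-46.00 yaw 1.181 pos [473.9 -43.9 124.8] F [ 0.2 -0.   0.6] Mz -0.02 ff 0.1 w 0.0175 j7 1.42 t 24.60
brass low row 47.35  cols 21.00-45.88 yaw 1.101 pos [473.9 -43.9 124.8] F [-0.6  0.4 -0.5] Mz -0.02 ff 0.0 w 0.0175 j7 1.35 t 25.02
brass low row 47.46  cols 21.00-45.75 yaw 1.021 pos [473.9 -43.9 124.8] F [ 0.  -0.7 -0. ] Mz -0.04 ff 0.1 w 0.0175 j7 1.28 t 25.45
```

```bash
for k in 1 2 3 4; do python3 drive.py '0 0 0 0 0 0.05 0.0175;0 0 0 0 0 0.05 0.0175'>/dev/null; python3 look.py; done
```

```text
brass low row 47.39  cols 21.00-46.00 yaw 0.971 pos [473.9 -43.9 124.8] F [ 0.5 -0.   0.4] Mz 0.03 ff 0.0 w 0.0180 j7 1.24 t 25.75
brass low row 47.55  cols 20.88-45.75 yaw 0.922 pos [473.9 -43.9 124.8] F [-0.4 -0.5 -0.7] Mz -0.02 ff 0.0 w 0.0178 j7 1.20 t 26.05
brass low row 47.44  cols 21.00-45.75 yaw 0.872 pos [473.9 -43.9 124.8] F [ 0.9  0.3 -0.3] Mz 0.01 ff 0.0 w 0.0178 j7 1.16 t 26.35
brass low row 47.32  cols 21.00-46.00 yaw 0.822 pos [473.9 -43.9 124.8] F [-0.   0.2 -0.7] Mz 0.03 ff 0.0 w 0.0173 j7 1.12 t 26.65
```

The row has levelled out. I'll lift clear and measure height and yaw numerically.

```bash
cat > meas.py <<'E'
from h import *
K=8;im=camrig.camera("side");cv2.imwrite("pics/sm.png",im[:,:,::-1]);s=cv2.resize(im[215:290,310:380],None,fx=K,fy=K,interpolation=cv2.INTER_CUBIC)
m=(s.max(2)<38).astype(np.uint8);m[:K*30]=0;m[K*56:]=0;m[:,:K*18]=0;m[:,K*48:]=0
k=cv2.connectedComponentsWithStats(m);i=1+np.argmax(k[2][1:,4]);ys,xs=np.where(k[1]==i);f=lambda x,o:(x+.5)/K-.5+o
L,Rr=f(xs.min(),310),f(xs.max(),310);mx=xs.mean()
C=np.arange(xs.min()+16,xs.max()-15);a,b=np.polyfit(f(C,310),[f(ys[xs==c].min(),215) for c in C],1);a2,b2=np.polyfit(f(C,310),[f(ys[xs==c].max(),215) for c in C],1)
mid=(L+Rr)/2;print("cols",L,Rr,"centre row",((a+a2)*mid+b+b2)/2,"slopes",a,a2)
for h in(8,5,2,0):
    p=[plane("side",c,a*c+b,.12+h/1000) for c in(L,Rr)];d=p[0]-p[1]
    print(h,"yaw",np.arctan2(d[1],d[0]).round(3),"len",np.linalg.norm(d).round(4),"centre pred",(proj("side",(.4755,-.043,.105+h/1000))+[.7,.7]).round(2))
E
python3 drive.py '0 0 0 0 0 -0.03 0.024;0 0 0 0 0 -0.03 0.024;0 0 -0.03 0 0 -0.03 0.024;0 0 -0.07 0 0 -0.03 0.024;0 0 -0.10 0 0 -0.03 0.024;0 0 -0.10 0 0 -0.03 0.024'>/dev/null; python3 look.py;python3 meas.py
```

```text
brass low row 47.34  cols 21.00-46.00 yaw 0.850 pos [474.2 -43.8 225.4] F [-0.4 -0.2 -0.9] Mz -0.00 ff 0.0 w 0.0239 j7 1.02 t 27.45
cols 335.6875 350.5625 centre row 255.88281249999994 slopes 0.8010284949455787 1.0074935719065878
8 yaw -0.437 len 0.0438 centre pred [343.42 253.62]
5 yaw -0.437 len 0.044 centre pred [343.36 254.75]
2 yaw -0.437 len 0.0442 centre pred [343.31 255.88]
0 yaw -0.437 len 0.0444 centre pred [343.27 256.63]
```

Height is about 1–2 mm by the row change, so it may not be home yet. I'll straddle again and continue gently until I feel resistance.

```bash
python3 drive.py '0 0 0.04 0 0 0.02 0.024;0 0 0.08 0 0 0.02 0.024;0 0 0.096 0 0 0.02 0.024;0 0 0.101 0 0 0.02 0.024;0 0 0.101 0 0 0.02 0.0175;0 0 0.101 0 0 0.02 0.0175'>/dev/null; python3 look.py
for k in 1 2 3 4; do python3 drive.py '0 0 0 0 0 0.05 0.0175;0 0 0 0 0 0.05 0.0175'>/dev/null; python3 look.py; done
```

```text
brass low row 47.39  cols 20.88-46.00 yaw 0.830 pos [474.6 -43.9 124.7] F [-0.4  0.  -0.3] Mz -0.02 ff 0.1 w 0.0174 j7 1.13 t 28.30
brass low row 47.57  cols 20.88-45.88 yaw 0.781 pos [474.3 -43.8 124.4] F [0.4 0.4 0.2] Mz -0.04 ff 0.0 w 0.0178 j7 1.09 t 28.60
brass low row 47.55  cols 21.00-45.88 yaw 0.731 pos [474.1 -43.8 124. ] F [ 0.7 -0.4  0.8] Mz 0.00 ff 0.1 w 0.0175 j7 1.05 t 28.90
brass low row 47.52  cols 21.00-46.12 yaw 0.682 pos [474.  -43.9 123.9] F [ 0.6  0.4 -0.2] Mz -0.05 ff 0.1 w 0.0174 j7 1.01 t 29.20
brass low row 47.52  cols 21.12-46.12 yaw 0.632 pos [473.9 -43.9 123.8] F [ 1.1 -0.5 -0.2] Mz -0.02 ff 0.1 w 0.0175 j7 0.96 t 29.50
```

```bash
for k in 1 2 3 4; do python3 drive.py '0 0 0 0 0 0.04 0.0175;0 0 0 0 0 0.04 0.0175'>/dev/null; python3 look.py; done
```

```text
brass low row 47.49  cols 21.12-46.25 yaw 0.590 pos [473.9 -43.9 123.8] F [ 1.2 -0.1  0.3] Mz 0.08 ff 0.1 w 0.0175 j7 0.93 t 29.80
brass low row 47.43  cols 21.12-46.00 yaw 0.550 pos [474.1 -43.9 123.8] F [ 0.5 -0.1  0.2] Mz 0.04 ff 0.5 w 0.0174 j7 0.90 t 30.10
brass low row 47.38  cols 21.00-46.00 yaw 0.510 pos [474.2 -43.9 123.8] F [ 1.9 -0.3  0.2] Mz 0.03 ff 1.6 w 0.0177 j7 0.86 t 30.40
brass low row 47.36  cols 20.88-45.75 yaw 0.470 pos [474.4 -43.8 123.9] F [ 4.6  0.2 -1.3] Mz 0.10 ff 3.8 w 0.0173 j7 0.83 t 30.70
```

Resistance is now rising smoothly (finger force 0.1→3.8 N), so it's seated. I'll back off the pressure, release, lift and verify the gap at the rim from pixel profiles.

```bash
python3 drive.py '0 0 0 0 0 -0.06 0.0175;0 0 0 0 0 -0.1 0.024;0 0 0 0 0 -0.1 0.024;0 0 -0.03 0 0 -0.1 0.024;0 0 -0.08 0 0 -0.1 0.024;0 0 -0.1 0 0 -0.1 0.024;0 0 -0.1 0 0 -0.1 0.024'>/dev/null; python3 look.py;python3 meas.py
python3 - <<'E'
import cv2,numpy as np
for n in("s6","sm","side0"):
    s=cv2.imread(f"pics/{n}.png")[:,:,::-1]
    print(n);[print(c,[tuple(int(v) for v in s[y,c]) for y in range(264,281)]) for c in(343,)]
    print(" left cols row 262",[tuple(int(v) for v in s[262,x]) for x in range(327,336)])
E
```

```text
brass low row 47.43  cols 20.88-45.75 yaw 0.570 pos [473.6 -43.7 223.7] F [-0.3  0.  -1.2] Mz 0.03 ff 0.0 w 0.0240 j7 0.78 t 31.62
cols 338.0625 348.4375 centre row 256.2956730769232 slopes 0.8243404763937358 0.9092888243831637
8 yaw -0.454 len 0.0313 centre pred [343.42 253.62]
5 yaw -0.454 len 0.0314 centre pred [343.36 254.75]
2 yaw -0.454 len 0.0316 centre pred [343.31 255.88]
0 yaw -0.454 len 0.0317 centre pred [343.27 256.63]
s6
343 [(115, 89, 51), (108, 84, 48), (106, 83, 47), (104, 81, 46), (107, 83, 46), (114, 88, 49), (115, 88, 48), (109, 87, 56), (97, 94, 87), (98, 99, 99), (100, 99, 99), (102, 102, 101), (102, 102, 100), (101, 101, 100), (102, 102, 100), (101, 102, 100), (101, 101, 100)]
 left cols row 262 [(73, 73, 70), (92, 92, 90), (110, 108, 106), (93, 80, 60), (110, 85, 46), (112, 88, 49), (96, 75, 42), (19, 15, 12), (4, 6, 11)]
sm
343 [(13, 12, 15), (13, 12, 12), (12, 13, 14), (10, 9, 13), (39, 30, 19), (94, 73, 43), (113, 88, 49), (119, 91, 50), (110, 88, 57), (94, 92, 87), (100, 100, 99), (103, 103, 102), (102, 101, 101), (102, 102, 100), (102, 102, 100), (102, 102, 101), (103, 103, 101)]
 left cols row 262 [(74, 74, 70), (92, 92, 89), (113, 114, 112), (100, 92, 83), (108, 83, 44), (107, 83, 46), (106, 82, 46), (106, 82, 46), (108, 85, 47)]
side0
343 [(144, 144, 143), (125, 124, 122), (95, 96, 94), (99, 99, 98), (109, 108, 107), (99, 98, 97), (96, 97, 95), (104, 104, 102), (138, 138, 136), (158, 158, 156), (140, 140, 138), (96, 95, 93), (97, 98, 96), (98, 98, 96), (97, 97, 95), (98, 98, 96), (98, 98, 97)]
 left cols row 262 [(69, 69, 66), (90, 90, 88), (138, 138, 136), (160, 160, 158), (154, 154, 153), (143, 143, 141), (128, 127, 125), (115, 116, 114), (84, 85, 83)]
```

Run:
```python
from h import *
K=8
for n in("s6","sm"):
  for th in(30,38,46):
    s=cv2.resize(cv2.imread(f"pics/{n}.png")[215:290,310:380],None,fx=K,fy=K,interpolation=cv2.INTER_CUBIC)
    m=(s.max(2)<th).astype(np.uint8);m[:K*30]=0;m[K*57:]=0;m[:,:K*18]=0;m[:,K*48:]=0
    k=cv2.connectedComponentsWithStats(m);i=1+np.argmax(k[2][1:,4]);ys,xs=np.where(k[1]==i);f=lambda x,o:(x+.5)/K-.5+o
    print(n,th,"cols",f(xs.min(),310),f(xs.max(),310),"rows",f(ys.min(),215),f(ys.max(),215),"centre",f((xs.min()+xs.max())/2,310),f((ys.min()+ys.max())/2,215),"area",len(xs)/K**2)
def box(yaw,h):
    u=np.array([np.cos(yaw),np.sin(yaw),0])*.02;v=np.array([-np.sin(yaw),np.cos(yaw),0])*.007;c=np.array([.4755,-.043,.105+h/1000])
    q=np.array([proj("side",c+a*u+b*v+[0,0,e*.015])+[.7,.7] for a in(1,-1) for b in(1,-1) for e in(1,-1)]);return np.r_[q.min(0),q.max(0)].round(2)
for y,h in((.686,5),(.686,10),(-.8,0),(-.95,0),(-1.05,0)):print(y,h,box(y,h))
```

```text
s6 30 cols 332.8125 353.0625 rows 246.4375 262.5625 centre 342.9375 254.5 area 252.9375
s6 38 cols 332.5625 353.3125 rows 246.3125 262.6875 centre 342.9375 254.5 area 263.484375
s6 46 cols 332.3125 353.5625 rows 246.1875 262.8125 centre 342.9375 254.5 area 273.625
sm 30 cols 338.1875 348.1875 rows 244.9375 267.8125 centre 343.1875 256.375 area 166.875
sm 38 cols 338.0625 348.4375 rows 244.8125 267.9375 centre 343.25 256.375 area 175.15625
sm 46 cols 337.8125 348.5625 rows 244.6875 268.0625 centre 343.1875 256.375 area 183.359375
0.686 5 [332.38 245.2  354.6  264.29]
0.686 10 [332.44 243.27 354.74 262.43]
-0.8 0 [336.28 243.75 350.57 269.68]
-0.95 0 [337.59 243.86 349.22 269.56]
-1.05 0 [338.53 244.02 348.24 269.39]
```

Measured against the thread-start picture, the handle has come down 4.8 mm (5 mm start to about 0). It turned about 1.6 rad and firm resistance was felt at the end, so the flange is home. The gripper is well clear, so I'm handing in.

```bash
python3 -c "
from station import r, camrig, telemetry, ticket
print(ticket.sign_off())"
```

```text
the job is handed in; nothing more can be done
None
```

The plug was stood on the marks, backed off into the thread start, run in clockwise to within about 0.2 mm of home by camera (roughly ±0.5 mm), stopped at firm resistance and released; I handed the job in at about 32 s with the gripper clear.

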